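# Hang the wooden boards on the hook, largest first

### The arm

A 7-joint arm with a two-finger parallel gripper is mounted at the origin on a cart in front of the work surface, level with it; the furniture and walls round the work are solid. World frame = base frame: x ahead of the robot, y to its left, z up, the work surface at z = 0. Lengths are in m, angles in rad, forces in N, time in s.
With the tool pointing down it reaches from about 0.4 to 0.875 m from the base axis. Payload 4.4 kg.
Tool frame: the origin (TCP) lies midway between the tips of the shut fingers; the grasp point (between the pads) lies 19 mm behind it (pinch_z is the distance from the TCP to the grasp point, in m); y points along the fingers, x is the direction in which the jaws open and shut, and the axes are right-handed (so a half turn about y gives the same grasp; the last joint's range is limited). The gripper opens to 85 mm and grips with 20 to 120 N. Pads are 22 mm wide; open, the fingers measure 114 mm over their backs; the gripper's body (76 mm by 85 mm) begins 54 mm behind the grasp point. The pads swing forward as they close: fully open they stand 13 mm farther back than shut.
Start: joints at [1.131, 0.628, 0.038, 1.517, -0.027, 0.996, -0.02], TCP at [0.237, -0.605, 0.231] pointing down, gripper open.
Joint ranges: [-3.06, 3.06], [-0.37, 2.12], [-1.25, 1.32], [0.18, 2.47], [-1.1, 4.24], [0.23, 1.98], [-2.94, 2.94]. Speed limits (rad/s): [2.57, 2.57, 3.14, 3.14, 3.14, 3.14, 3.14].

### API

Orientations are given as a unit quaternion [x, y, z, w].
In Python, from workcell import observe, read_camera, hand_in, pinch_z gives the robot as it stands.
- The arm moves only by the shell command python3 -m pendant 'ROWS'. ROWS is JSON, a list of rows, each a list of 7 numbers: the opening, from -1 (shut) to 1 (fully open), so that 0 is half open, then the shift along the world's x, y, z in mm, then the turn, a rotation vector about the world's x, y, z in rad. A call has 1 to 20 rows; each row is the pose to reach, as a shift and turn from the pose commanded when the call began; what a row does not reach only later rows make up. A row lasts 1/10 s, in which the tool goes at most 50 mm and 8.59 degrees, less where a joint would pass 70% of its speed; a pose out of reach is approached as far as the arm can. A call with a gripper value outside its range is refused whole. The fingers move at their own pace and stop on an object; the grip force is fixed at half the most. Time passes only in rows, so rows that repeat a pose let the fingers close. It gives the time, the measured TCP pose, the force and the opening at its end, in the units of the state.
- observe(): the state, without advancing time (a new reading comes with each control period).
- read_camera(name): name is "scene" or "top" or "wrist"; returns a dict with "frame" (480x640x3 uint8, red, green, blue), "range_z" (480x640 float32, m along the optical axis (not along the pixel's ray), 0 where there is no reading), "fx", "fy", "cx", "cy" (pixels), "world_to_cam" (4x4, takes a point from world to camera coordinates); the wrist camera has in their place "hand_eye" (4x4, takes a point from camera to tool coordinates, whose origin is the TCP and whose axes are the tool frame's). Camera axes: x right, y up, looking along -z (the intrinsics and any distortion apply to the point x, -y, -z); pixel columns grow to the right and rows downward; lengths in m; the calibration is good to about 2 mm. The wrist camera is an equidistant fisheye: a pixel r from the principal point sees the ray r / f radians off the axis. A picture is of the moment at which its call begins: read the wrist's pose just before it.
- hand_in(): hands the job in, once; it reports no verdict.
The state is a dict: "clock": time; "q": joint angles; "qvel": joint speeds; "effort": joint torques, N m; "ee_pos": TCP position; "orientation": TCP orientation; "wrist_force": force on the tool from outside, world axes, zero at the start; "wrist_torque": the same for the moment, N m; "gripper_width": opening from 0.0 (shut) to 1.0 (fully open).
Only numpy, scipy, OpenCV 4.12 (cv2) and the standard library are available. Lean on these libraries where they do the work, as an engineer would, in place of code of your own. Each camera call takes 0.05 s, during which the arm holds its last target.

### The job

Three small cutting boards stand in the rack. Hang the two wooden ones by their loops on the arm of the hook stand, one behind the other: the larger wooden board first, farther in towards the post, then the smaller one in front of it. Leave the green plastic board standing in the rack.

Things in the scene. Friction and masses are not known exactly. Their poses are not given: they have to be found in the camera images.
- large_loop (a point): Centre of the loop opening of the larger pale-wood board (150 mm wide, 173 mm high with loop, 12 mm thick, 0.22 kg); 140 mm above its lower edge. It stands upright, loop on top; x normal to its face, y across, z up. The rigid loop is 48 mm wide outside with straight upright sides; opening 34 mm wide, 50 mm high, upper corners cut off, side bars 7 mm, top bar 8 mm.
- small_loop (a point): Centre of the loop opening of the smaller pale-wood board (100 mm wide, 148 mm high with loop, 12 mm thick, about 0.13 kg); 115 mm above its lower edge. Axes and loop as on the larger board.
- green_loop (a point): Centre of the loop opening of the green plastic board, which stays in the rack (124 mm wide, 162 mm high with loop, 12 mm thick); 129 mm above its lower edge. Axes and loop as on the wooden boards.
- rack: Fixed wooden rack, base 200 x 170 x 12 mm, origin at the centre of its underside; three slots 65 mm apart along its x, at x = -65, 0 and 65 mm, between steel pins that end 54 mm above the worktop. Boards stand in it across x, in any order, on the base, and lift out straight up.
- hook_stand: Fixed stand: dark foot plate 200 x 120 x 14 mm, post, level round arm of 10 mm diameter, centre line 220 mm above the worktop. Origin on the worktop under the arm's middle; x along the arm to the post, y across, z up. Post at x = +85 mm, arm straight from x = +65 to -68 mm; free end at -77 mm, on the robot's side, turned up. A hung board's loop centre is 20 mm below the arm's centre line.
- hook_tip (a point): Top of the upturned free end of the hook arm (10 mm diameter), 239 mm above the worktop.
Not all that is in view belongs to the job. What is shaped like the part that bears small_loop but black is not meant.

How it is judged:
On the way, in this order (a step that is already met when the one before it is completed fails the run):
1. the larger wooden board hangs on the hook arm, the smaller one not yet (x of large_loop in the frame of hook_stand between -0.075 and 0.085 m and y of large_loop in the frame of hook_stand between -0.025 and 0.025 m and z of large_loop in the frame of hook_stand between 0.177 and 0.212 m and angle between large_loop's own z axis and vertical below 0.35 rad and not (x of small_loop in the frame of hook_stand between -0.075 and 0.085 m and y of small_loop in the frame of hook_stand between -0.025 and 0.025 m and z of small_loop in the frame of hook_stand between 0.177 and 0.212 m and angle between small_loop's own z axis and vertical below 0.35 rad)), for 0.3 s.
2. the smaller wooden board hangs on the hook arm too, in front of the larger (x of large_loop in the frame of hook_stand between -0.075 and 0.085 m and y of large_loop in the frame of hook_stand between -0.025 and 0.025 m and z of large_loop in the frame of hook_stand between 0.177 and 0.212 m and angle between each of large_loop, small_loop's own z axis and vertical below 0.35 rad and x of small_loop in the frame of hook_stand between -0.075 and 0.085 m and y of small_loop in the frame of hook_stand between -0.025 and 0.025 m and z of small_loop in the frame of hook_stand between 0.177 and 0.212 m and ((x of small_loop in the frame of large_loop above 0.008 m and x of hook_tip in the frame of large_loop above 0 m) or (x of small_loop in the frame of large_loop below -0.008 m and x of hook_tip in the frame of large_loop below 0 m))), for 0.3 s.
At the end, for the whole second after the job is handed in: Both wooden boards hang on the arm by their loops (loop centres 8 to 43 mm below its centre line, within 25 mm sideways, boards within 20 degrees of upright), the smaller at least 8 mm nearer the free end than the larger; the green board is within 30 mm of its start (all of step 2 and distance of green_loop from where it was at the start of the episode below 0.03 m); the robot touches nothing.
It fails at once if the green board is pulled from its place (moved more than 40 mm) (distance of green_loop from where it was at the start of the episode above 0.04 m).
It fails at once if the smaller board is hung before the larger ((x of small_loop in the frame of hook_stand between -0.075 and 0.085 m and y of small_loop in the frame of hook_stand between -0.025 and 0.025 m and z of small_loop in the frame of hook_stand between 0.177 and 0.212 m and angle between small_loop's own z axis and vertical below 0.35 rad) and not (x of large_loop in the frame of hook_stand between -0.075 and 0.085 m and y of large_loop in the frame of hook_stand between -0.025 and 0.025 m and z of large_loop in the frame of hook_stand between 0.177 and 0.212 m and angle between large_loop's own z axis and vertical below 0.35 rad)).
It also fails if it takes over 67 s, if anything falls off the work surface, if the arm or the gripper's body presses on something with over 40 N, if the wrist force passes 120 N, or if a joint passes its speed limit or range.

## Working session

There is one attempt and no reset: what is moved stays moved. The work goes in short steps, Python scripts to look and compute and a shell command to move; the robot and the scene stay as the last step left them, time stands still between calls to the robot, and variables do not carry over. Pictures are saved under pics/ and viewed, and the job is handed in when it is done.

```bash
mkdir -p pics; ls
cat > h.py <<'E'
import numpy as np, cv2
from workcell import observe, read_camera, hand_in, pinch_z
def snap(n,out):
    c=read_camera(n); cv2.imwrite('pics/'+out+'.png',c['frame'][:,:,::-1]); np.savez('pics/'+out+'.npz',**{k:np.array(v) for k,v in c.items()}); return c
def cloud(c):
    f=c['range_z']; v,u=np.mgrid[0:480,0:640]
    P=np.stack([(u-c['cx'])/c['fx']*f,-(v-c['cy'])/c['fy']*f,-f],-1)
    T=np.linalg.inv(c['world_to_cam']); return P@T[:3,:3].T+T[:3,3]
E
python3 - <<'E'
from h import *
print({k:np.round(v,3) for k,v in observe().items()},pinch_z)
for n in ['scene','top','wrist']:
    c=snap(n,n+'0'); print(n,c['fx'],c['cx'],c['cy'],c.keys())
    if n!='wrist': print(np.linalg.inv(c['world_to_cam']).round(3))
    else: print(c['hand_eye'])
E
```

```text
pics
{'clock': np.float64(0.0), 'q': array([ 1.131,  0.629,  0.038,  1.518, -0.027,  0.996, -0.02 ]), 'qvel': array([ 0.001, -0.003,  0.   ,  0.001, -0.001, -0.001,  0.   ]), 'effort': array([ 0.0000e+00, -5.6340e+01,  1.2260e+00, -1.9345e+01,  1.1000e-02,
        1.1000e-02, -0.0000e+00]), 'ee_pos': array([ 0.237, -0.605,  0.23 ]), 'orientation': array([-0.584,  0.399, -0.398,  0.585]), 'wrist_force': array([-1.057, -1.132,  0.2  ]), 'wrist_torque': array([ 0.038, -0.044,  0.011]), 'gripper_width': np.float64(0.999)} 0.0187
scene 457.17628407113244 321.1561758389029 244.31625961069594 dict_keys(['frame', 'range_z', 'fx', 'fy', 'cx', 'cy', 'world_to_cam'])
[[-0.668  0.45  -0.593  0.   ]
 [-0.744 -0.416  0.523  0.326]
 [-0.011  0.79   0.612  0.702]
 [ 0.     0.     0.     1.   ]]
top 584.7917429601409 331.0615311065014 243.99439496364556 dict_keys(['frame', 'range_z', 'fx', 'fy', 'cx', 'cy', 'world_to_cam'])
[[ 2.100e-02  9.880e-01 -1.510e-01  3.720e-01]
 [-1.000e+00  2.100e-02 -4.000e-03 -1.240e-01]
 [-1.000e-03  1.510e-01  9.890e-01  1.221e+00]
 [ 0.000e+00  0.000e+00  0.000e+00  1.000e+00]]
wrist 371.64829954431775 317.8468198324188 238.48150846846445 dict_keys(['frame', 'range_z', 'fx', 'fy', 'cx', 'cy', 'hand_eye'])
[[ 9.99999592e-01  8.72327591e-04 -2.34454443e-04 -5.98189231e-05]
 [-4.94845872e-04  3.11910130e-01 -9.50111481e-01 -1.42697640e-01]
 [-7.55679744e-04  9.50111209e-01  3.11910435e-01  7.96930112e-02]
 [ 0.00000000e+00  0.00000000e+00  0.00000000e+00  1.00000000e+00]]
```

View pics/scene0.png

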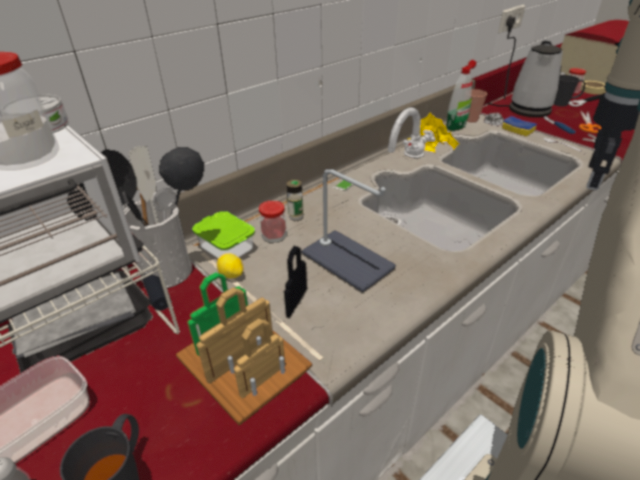

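View pics/top0.png

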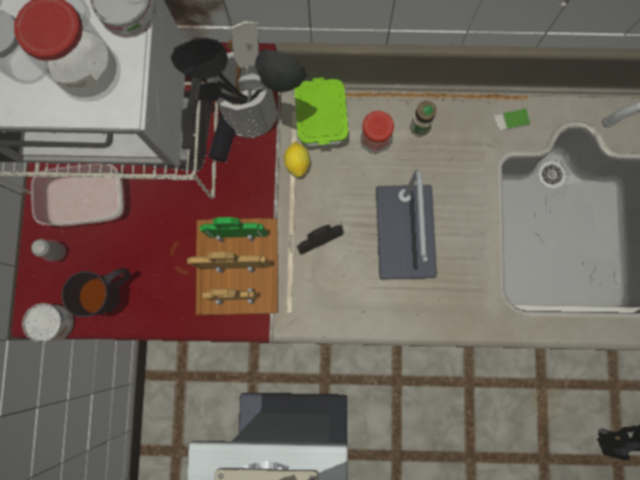

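View pics/wrist0.png

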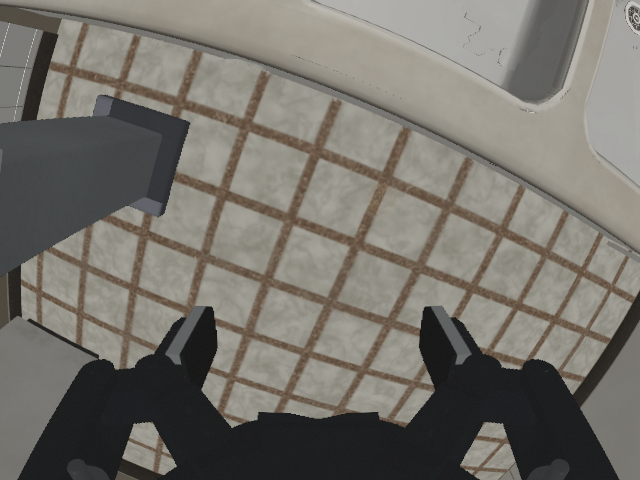

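Top view, from far to near: the green board is at (232,228), the large wooden one at (230,260), the small wooden one at (230,295). The black board at (320,237) is the decoy. The stand is at (405,230), with its arm's free end towards the robot at about (421,260). Measuring now, with an enlarged crop to confirm.

Run:
```python
from h import *
from scipy.spatial.transform import Rotation as R
o=observe(); print(R.from_quat(o['orientation']).as_matrix().round(3))
c=dict(np.load('pics/top0.npz')); P=cloud(c)
f=c['frame']
a=cv2.resize(f[170:330,170:340],None,fx=4,fy=4)[:, :,::-1]
cv2.imwrite('pics/crop_rack.png',a[:600])
a=cv2.resize(f[150:300,360:450],None,fx=4,fy=4)[:, :,::-1]
cv2.imwrite('pics/crop_hook.png',a)
hsv=cv2.cvtColor(f,cv2.COLOR_RGB2HSV)
reg=np.zeros((480,640),bool); reg[200:330,170:290]=1
def fit(m,n):
    Q=P[m]; mu=Q[:,:2].mean(0); (cx,cy),(w,h),an=cv2.minAreaRect((Q[:,:2]*1000).astype(np.float32))
    print(n,len(Q),'mean',mu.round(4),'z',np.percentile(Q[:,2],[2,50,98]).round(3),'rect',cx,cy,w,h,an)
for lo,hi in [(.06,.5)]:
  m=reg&(P[...,2]>lo)
  k,l,s,_=cv2.connectedComponentsWithStats(m.astype(np.uint8))
  for i in range(1,k):
    if s[i,4]>20: fit(l==i,f'c{i} {s[i]} {f[l==i].mean(0).round()}')
  for i in range(1,k):
    if s[i,4]>50:
      zz=P[...,2][l==i]; t=(l==i)&(P[...,2]>zz.max()-.012); fit(t,'  top')
# rack base
base=reg&(abs(P[...,2]-.012)<.006)&(hsv[...,0]<25)&(f[...,1]>60); fit(base,'base')
# hook
reg=np.zeros((480,640),bool); reg[150:300,360:450]=1
fit(reg&(abs(P[...,2]-.014)<.005),'foot')
m=reg&(P[...,2]>.19); fit(m,'arm')
Q=P[m]; Q=Q[np.argsort(Q[:,0])]; print(Q[::max(1,len(Q)//25)].round(3))
```

```text
[[ 0.365 -0.001  0.931]
 [-0.931  0.001  0.365]
 [-0.001 -1.    -0.   ]]
c10 [200 217  66  17 832] [ 50. 101.  50.] 832 mean [0.5708 0.0721] z [0.063 0.113 0.175] rect 504.2763671875 -17.1683349609375 329.56536865234375 83.19989776611328 53.285560607910156
c21 [188 251  81  16 904] [125. 101.  63.] 904 mean [0.5057 0.0751] z [0.065 0.124 0.186] rect 471.814453125 0.06390380859375 309.46002197265625 75.57443237304688 65.1111831665039
c38 [203 288  53  11 446] [136. 110.  69.] 446 mean [0.4423 0.0717] z [0.064 0.103 0.161] rect 422.7699279785156 -2.5673828125 261.04058837890625 36.945716857910156 75.59947967529297
  top 2 mean [ 0.3724 -0.1244] z [1.221 1.221 1.221] rect 372.4172058105469 -124.39266967773438 0.0 0.0 0.0
  top 4 mean [ 0.3724 -0.1244] z [1.221 1.221 1.221] rect 372.4172058105469 -124.39266967773438 0.0 0.0 0.0
  top 1 mean [ 0.3724 -0.1244] z [1.221 1.221 1.221] rect 372.4172058105469 -124.39266967773438 0.0 0.0 0.0
base 5143 mean [0.4968 0.0653] z [0.006 0.011 0.016] rect 520.9574584960938 65.24393463134766 252.93798828125 194.179931640625 1.8718886375427246
foot 4471 
[... 244 characters left out ...]
8602294921875 329.99139404296875 63.921512603759766
[[ 0.372 -0.124  1.221]
 [ 0.372 -0.124  1.221]
 [ 0.372 -0.124  1.221]
 [ 0.5   -0.28   0.237]
 [ 0.508 -0.281  0.23 ]
 [ 0.514 -0.275  0.221]
 [ 0.521 -0.275  0.222]
 [ 0.53  -0.277  0.223]
 [ 0.535 -0.274  0.219]
 [ 0.542 -0.274  0.223]
 [ 0.549 -0.277  0.222]
 [ 0.556 -0.277  0.223]
 [ 0.563 -0.274  0.221]
 [ 0.57  -0.272  0.222]
 [ 0.577 -0.272  0.222]
 [ 0.585 -0.272  0.221]
 [ 0.592 -0.276  0.221]
 [ 0.599 -0.271  0.219]
 [ 0.606 -0.272  0.221]
 [ 0.613 -0.277  0.223]
 [ 0.62  -0.272  0.223]
 [ 0.628 -0.277  0.227]
 [ 0.635 -0.269  0.221]
 [ 0.641 -0.272  0.223]
 [ 0.649 -0.269  0.221]
 [ 0.657 -0.273  0.219]
 [ 0.668 -0.27   0.198]]
```

View pics/crop_rack.png

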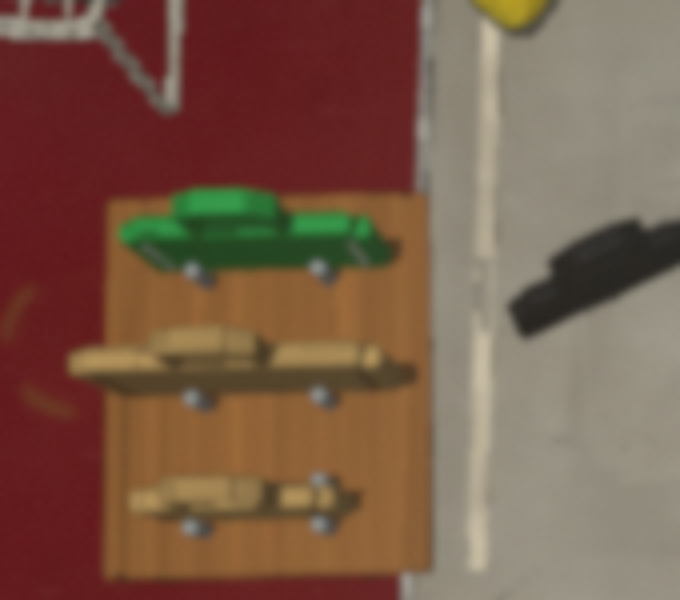

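View pics/crop_hook.png

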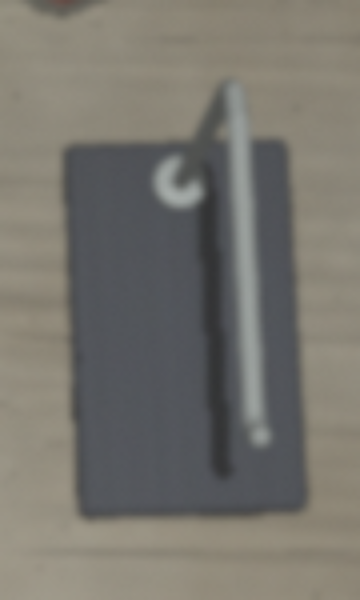

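Run:
```python
from h import *
c=dict(np.load('pics/top0.npz')); P=cloud(c); f=c['frame']; ok=(c['range_z']>.3)
def rect(m,n):
    m=ok&m; k,l,s,_=cv2.connectedComponentsWithStats(m.astype(np.uint8)); i=1+np.argmax(s[1:,4]); m=l==i
    Q=P[m]; print(n,len(Q),'x',np.percentile(Q[:,0],[1,50,99]).round(4),'y',np.percentile(Q[:,1],[1,50,99]).round(4),'z',np.percentile(Q[:,2],[1,50,99]).round(4),cv2.minAreaRect((Q[:,:2]*1000).astype(np.float32)))
    return Q
def box(r0,r1,c0,c1):
    r=np.zeros((480,640),bool); r[r0:r1,c0:c1]=1; return r
Z=P[...,2]
# upper surfaces: large loop bar z~.185 ; body top ~? 
for n,b,zt in [('green',box(210,243,190,290),.174),('large',box(245,276,180,290),.185),('small',box(282,310,190,290),.160)]:
    rect(b&(abs(Z-zt)<.007),n+' bar')
    q=P[ok&b&(Z>.05)]; hz=np.histogram(q[:,2],bins=np.arange(.05,.2,.01)); print(hz[0])
    rect(b&(abs(Z-(zt-.061))<.006),n+' body top')
    # line fit yaw using x(y)
    q=P[ok&b&(Z>.07)&(Z<.2)]; vx,vy,_,_=cv2.fitLine(q[:,:2].astype(np.float32),cv2.DIST_HUBER,0,.01,.01).ravel(); print('yaw',np.degrees(np.arctan2(-vx/vy,1)))
hsv=cv2.cvtColor(f,cv2.COLOR_RGB2HSV)
for n,t in (('rack',None),):
    m=box(215,320,190,285)&(abs(Z-.012)<.006)&(hsv[...,0]>8)&(hsv[...,0]<25)&(hsv[...,1]>80)
    m=cv2.morphologyEx(m.astype(np.uint8),cv2.MORPH_OPEN,np.ones((5,5)))>0; rect(m,n)
m=box(175,290,370,445)&(f.max(-1)<110)&(abs(Z-.014)<.012)
m=cv2.morphologyEx(m.astype(np.uint8),cv2.MORPH_OPEN,np.ones((5,5)))>0; rect(m,'foot')
m=box(160,275,400,440)&ok&(abs(Z-.224)<.012); q=P[m]; q=q[(q[:,0]>.515)&(q[:,0]<.65)]
p=np.polyfit(q[:,0],q[:,1],1); print('arm y(x)',p,np.polyval(p,[.5,.58,.66]),np.degrees(np.arctan(p[0])))
m=box(160,275,400,440)&ok&(Z>.228); print('tip',P[m].round(3)[::3])
```

```text
green bar 120 x [0.5674 0.5732 0.5792] y [0.0572 0.0749 0.0922] z [0.1673 0.1719 0.1768] ((573.23388671875, 74.31028747558594), (11.617781639099121, 39.1635856628418), 1.264487862586975)
[ 71  62  54  54  76  91 264  18  10  14  19  75  93   0   0]
green body top 285 x [0.5661 0.5722 0.5814] y [0.023  0.0748 0.1275] z [0.1077 0.1141 0.1184] ((573.9097290039062, 75.03912353515625), (12.924497604370117, 106.22705078125), 2.420203447341919)
yaw 3.1936436
large bar 125 x [0.5027 0.5083 0.5142] y [0.0633 0.0799 0.0977] z [0.1784 0.1831 0.1875] ((508.38580322265625, 79.97174835205078), (11.497441291809082, 37.166263580322266), 1.660265564918518)
[ 68  43  51  53  45  59  83 337  14  15   9  14  64 113   0]
large body top 221 x [0.5024 0.5079 0.5157] y [0.0143 0.0466 0.0964] z [0.1192 0.1252 0.1296] ((509.30548095703125, 56.26939010620117), (11.687427520751953, 84.67993927001953), 2.081195592880249)
yaw 2.8844886
small bar 119 x [0.4384 0.4437 0.4499] y [0.0623 0.0766 0.0949] z [0.1534 0.1585 0.1628] ((444.0478515625, 77.95707702636719), (11.39345645904541, 34.409637451171875), 1.2103389501
[... 338 characters left out ...]
1589] z [0.0065 0.0111 0.0163] ((494.6112365722656, 75.9698257446289), (170.63427734375, 169.056640625), 1.9869781732559204)
foot 4551 x [0.4911 0.5799 0.6829] y [-0.3345 -0.2691 -0.2152] z [0.0072 0.0132 0.019 ] ((588.2455444335938, -275.1842956542969), (197.7428436279297, 119.37922668457031), 2.5952069759368896)
arm y(x) [ 0.05111705 -0.3054237 ] [-0.27986517 -0.27577581 -0.27168644] 2.9262441803900865
tip [[ 0.597 -0.278  0.228]
 [ 0.508 -0.281  0.23 ]
 [ 0.505 -0.278  0.238]
 [ 0.506 -0.283  0.236]
 [ 0.504 -0.278  0.236]
 [ 0.504 -0.283  0.236]
 [ 0.502 -0.278  0.238]
 [ 0.502 -0.283  0.236]
 [ 0.5   -0.278  0.24 ]
 [ 0.5   -0.283  0.238]
 [ 0.499 -0.28   0.236]
 [ 0.497 -0.28   0.234]]
```

The crop confirms it: the large wooden board is in the middle slot with its bar at about (0.508, 0.080), top 0.185. The small one is in the near slot at (0.444, 0.078), top 0.160. The black look-alike stands outside the rack. The arm has a yaw of 2.9° and its tip is at (0.502, -0.280). Moving over the large loop.

```bash
python3 -m pendant '[[1,10,40,60,0,0,0.1],[1,28,85,60,0,0,0.2],[1,46,130,60,0,0,0.3],[1,64,175,60,0,0,0.4],[1,82,220,60,0,0,0.5],[1,100,265,60,0,0,0.6],[1,118,310,60,0,0,0.7],[1,136,355,60,0,0,0.8],[1,154,400,60,0,0,0.9],[1,172,445,60,0,0,1.0],[1,190,490,60,0,0,1.1],[1,208,535,60,0,0,1.2],[1,226,580,60,0,0,1.235],[1,244,625,60,0,0,1.235],[1,262,665,60,0,0,1.235],[1,271,685,60,0,0,1.235],[1,271,685,60,0,0,1.235],[1,271,685,60,0,0,1.235],[1,271,685,60,0,0,1.235]]'
python3 - <<'E'
from h import *
from scipy.spatial.transform import Rotation as R
o=observe(); print(o['ee_pos'],R.from_quat(o['orientation']).as_matrix().round(3),o['q'].round(2))
snap('wrist','w1')
E
```

```text
clock: 2.05
ee_pos: [0.5079, 0.0782, 0.2911]
orientation: [0.707, 0.012, -0.013, -0.707]
wrist_force: [0.7, -0.5, -0.0]
gripper_width: 1.002
[0.5078591  0.07816575 0.29106525] [[ 0.999 -0.001 -0.036]
 [ 0.036 -0.001  0.999]
 [-0.001 -1.    -0.001]] [ 0.12  0.39 -0.46  1.8   0.2   0.99 -0.39]
```

View pics/w1.png

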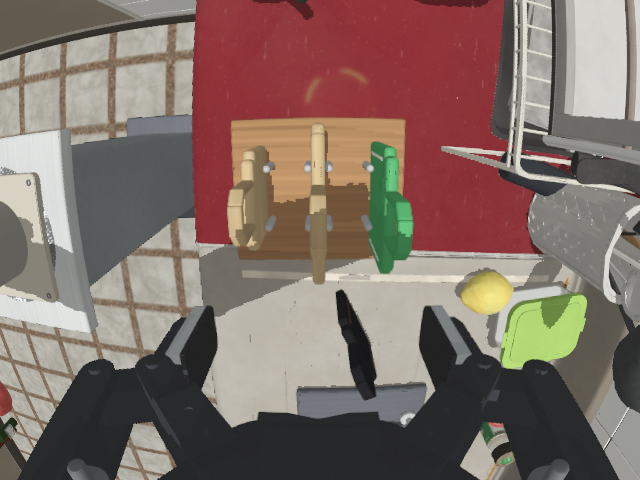

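The wrist view shows the large board centred between the fingers at col 318 and aligned with them. Descending onto its top bar.

```bash
python3 -m pendant '[[1,0,0,-40,0,0,0],[1,0,1,-80,0,0,0],[1,0,1,-105,0,0,0],[1,0,1,-117,0,0,0],[1,0,1,-117,0,0,0],[-1,0,1,-117,0,0,0],[-1,0,1,-117,0,0,0],[-1,0,1,-117,0,0,0],[-1,0,1,-117,0,0,0],[-1,0,1,-117,0,0,0],[-1,0,1,-117,0,0,0],[-1,0,1,-117,0,0,0],[-1,0,1,-117,0,0,0],[-1,0,1,-117,0,0,0]]'
python3 - <<'E'
from h import *
print(observe()['gripper_width'])
snap('wrist','w2')
E
```

```text
clock: 3.5
ee_pos: [0.5089, 0.081, 0.175]
orientation: [0.707, 0.014, -0.013, -0.707]
wrist_force: [-0.4, -1.1, 5.9]
gripper_width: 0.123
0.1227987192874407
```

View pics/w2.png

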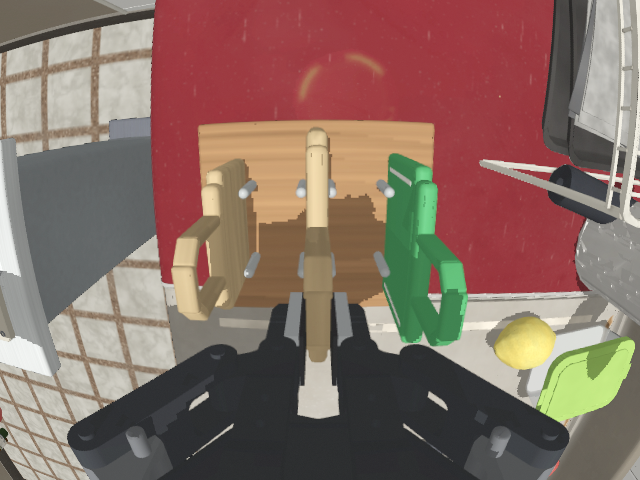

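```bash
python3 -m pendant '[[-1,0,0,15,0,0,0],[-1,0,0,35,0,0,0],[-1,0,0,60,0,0,0],[-1,0,0,90,0,0,0],[-1,0,0,120,0,0,0],[-1,0,0,150,0,0,0],[-1,0,0,180,0,0,0],[-1,0,0,185,0,0,0],[-1,0,0,185,0,0,0]]'
python3 - <<'E'
from h import *
print(observe()['wrist_force'])
c=snap('scene','s2')
E
```

```text
clock: 4.45
ee_pos: [0.5083, 0.0808, 0.3593]
orientation: [0.707, 0.014, -0.013, -0.707]
wrist_force: [0.2, 1.0, -2.1]
gripper_width: 0.118
[ 0.2147391   1.02102176 -2.0842769 ]
```

View pics/s2.png

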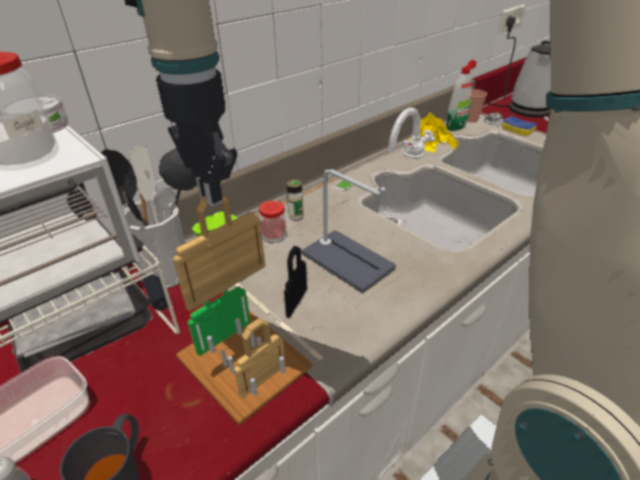

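The large board is held at (220,260), clear of the rack, and the others have not moved. Carrying it to a point in front of the hook.

```bash
python3 -m pendant '[[-1,-8,-25,0,0,0,0],[-1,-16,-60,0,0,0,0],[-1,-25,-100,0,0,0,0],[-1,-34,-140,0,0,0,0.01],[-1,-43,-180,0,0,0,0.01],[-1,-52,-220,0,0,0,0.014],[-1,-61,-260,0,0,0,0.014],[-1,-70,-300,0,0,0,0.014],[-1,-76,-335,0,0,0,0.014],[-1,-78,-355,0,0,0,0.014],[-1,-78,-364,0,0,0,0.014],[-1,-78,-364,-20,0,0,0.014],[-1,-78,-364,-50,0,0,0.014],[-1,-78,-364,-80,0,0,0.014],[-1,-78,-364,-100,0,0,0.014],[-1,-78,-364,-109,0,0,0.014],[-1,-78,-364,-109,0,0,0.014],[-1,-78,-364,-109,0,0,0.014],[-1,-78,-364,-109,0,0,0.014]]'
python3 - <<'E'
from h import *
c=snap('scene','s3');c=snap('top','t3');c=snap('wrist','w3')
a=np.hstack([cv2.imread('pics/s3.png')[100:360,180:480],cv2.imread('pics/t3.png')[120:380,300:500],cv2.imread('pics/w3.png')[::2,::2][:240].copy() if 0 else np.zeros((260,1,3),np.uint8)])
cv2.imwrite('pics/c3.png',cv2.resize(a,None,fx=1.55,fy=1.55))
E
```

```text
clock: 6.4
ee_pos: [0.4313, -0.2833, 0.2514]
orientation: [0.707, 0.019, -0.018, -0.706]
wrist_force: [-0.5, 0.0, -2.5]
gripper_width: 0.115
```

View pics/c3.png

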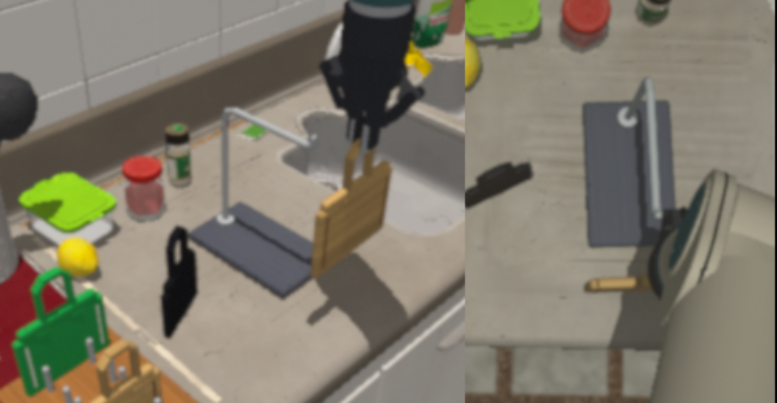

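View pics/w3.png

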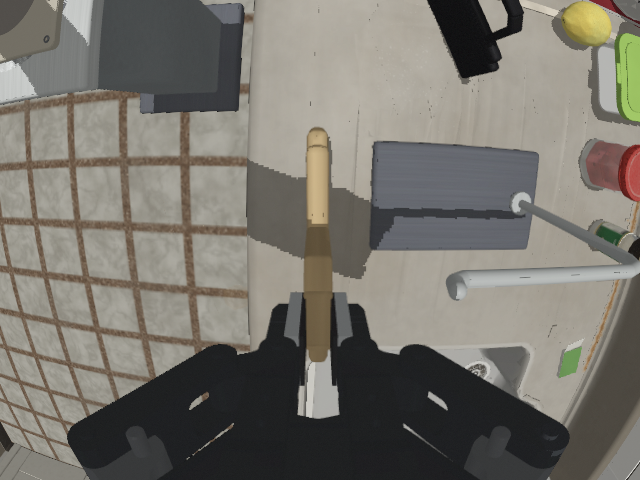

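```bash
cat >> h.py <<'E'
def wcloud(c):
    v,u=np.mgrid[0:480,0:640]; dx=u-c['cx']; dy=v-c['cy']; r=np.hypot(dx,dy)+1e-9; th=r/c['fx']
    z=c['range_z']; s=np.tan(th)*z/r
    P=np.stack([dx*s,-dy*s,-z],-1); T=np.array(c['hand_eye']); return P@T[:3,:3].T+T[:3,3]
E
python3 - <<'E'
from h import *
c=dict(np.load('pics/w3.npz')); P=wcloud(c)*1000
for u,v in [(455,285),(460,275),(457,293),(480,270),(480,278),(480,286),(520,280),(520,274),(560,270),(560,278),(600,275),(600,268),(317,131),(317,136),(317,145),(317,165),(317,200),(317,225),(317,250),(317,280),(317,320),(317,345)]: print(u,v,P[v,u].round(1),c['frame'][v,u])
E
```

```text
455 285 [67.4 15.6  3.7] [102 104 103]
460 275 [73.6 25.4  4.7] [129 131 130]
457 293 [67.9 12.8  0.6] [181 183 182]
480 270 [87.7 31.   4.8] [109 112 110]
480 278 [86.1 26.3  2.2] [180 183 182]
480 286 [87.2 26.7 -2.8] [169 172 171]
520 280 [112.6  26.7  -0.2] [185 188 187]
520 274 [111.8  26.8   3.4] [168 170 169]
560 270 [142.3  28.8   4. ] [150 154 152]
560 278 [142.2  26.9  -0.4] [185 188 186]
600 275 [176.9  26.9  -0. ] [186 189 187]
600 268 [177.9  29.5   3.6] [150 152 150]
317 131 [-0.8 62.  74.2] [158 137 102]
317 136 [-0.8 59.8 71.5] [179 157 117]
317 145 [-0.8 53.3 67. ] [123 105  77]
317 165 [-0.8 48.3 57. ] [200 177 135]
317 200 [-0.8 46.5 38.8] [200 177 135]
317 225 [-0.8 47.7 25. ] [122 105  77]
317 250 [-0.7 10.3 24.4] [97 82 61]
317 280 [-0.7 -5.  16.9] [117 101  74]
317 320 [-0.7 -9.8  0.8] [111  96  70]
317 345 [ -0.8  -8.4 -12.7] [108  92  66]
```

The wrist view agrees: the arm is laterally centred on the loop (0 ± 1 mm), the tip is 13 mm below the TCP, and the bar's underside is about 1.5 mm above the TCP. There is about 12 mm clearance above and below, so threading it on.

```bash
python3 -m pendant '[[-1,20,1,0,0,0,0],[-1,45,2,0,0,0,0],[-1,70,4,0,0,0,0],[-1,95,5,0,0,0,0],[-1,120,6,0,0,0,0],[-1,145,7,0,0,0,0],[-1,165,8,0,0,0,0],[-1,178,9,0,0,0,0],[-1,181,9,0,0,0,0],[-1,181,9,0,0,0,0],[-1,181,9,-10,0,0,0],[-1,181,9,-18,0,0,0],[-1,181,9,-23,0,0,0],[-1,181,9,-23,0,0,0],[-1,181,9,-23,0,0,0]]'
python3 - <<'E'
from h import *
c=snap('scene','s4');c=snap('wrist','w4')
a=cv2.imread('pics/s4.png')[120:340,240:460]
cv2.imwrite('pics/c4.png',cv2.resize(a,None,fx=2.6,fy=2.6))
P=wcloud(c)*1000
for u,v in [(317,200),(317,250),(317,280),(317,320),(317,345)]: print(P[v,u].round(1))
E
```

```text
clock: 8.05
ee_pos: [0.6112, -0.2742, 0.2272]
orientation: [-0.707, -0.018, 0.018, 0.707]
wrist_force: [0.1, -0.5, -3.2]
gripper_width: 0.119
[-0.8 48.1 38.5]
[-0.7 11.1 24.1]
[-0.7 -4.2 16.6]
[ -0.7 -10.3   1.2]
[ -0.8  -8.1 -13. ]
```

View pics/c4.png

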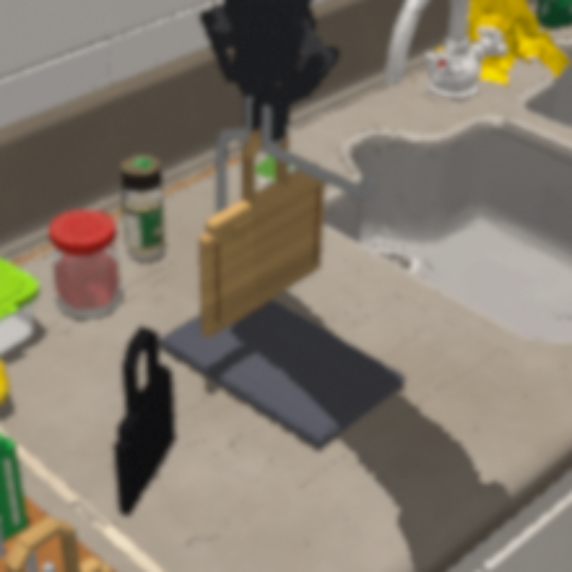

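View pics/w4.png

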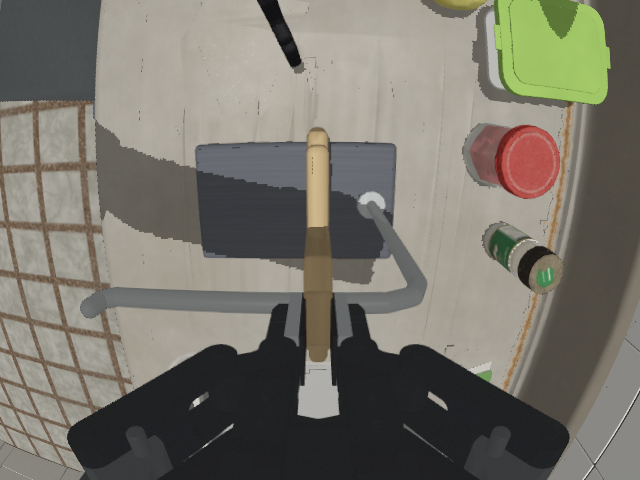

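The loop is threaded on the arm, between the post and the upturned end. Releasing with a partial opening and rising.

```bash
python3 -m pendant '[[-0.7,0,0,0,0,0,0],[-0.4,0,0,0,0,0,0],[-0.4,0,0,0,0,0,0],[-0.4,0,0,0,0,0,0],[-0.4,0,0,0,0,0,0],[-0.4,0,0,10,0,0,0],[-0.4,0,0,30,0,0,0],[-0.4,0,0,60,0,0,0],[-0.4,0,0,100,0,0,0],[-0.4,0,0,120,0,0,0],[-0.4,0,0,120,0,0,0]]'
python3 - <<'E'
from h import *
c=snap('scene','s5');c=snap('wrist','w5')
a=cv2.imread('pics/s5.png')[120:340,240:460]
cv2.imwrite('pics/c5.png',cv2.resize(a,None,fx=2.6,fy=2.6))
E
```

```text
clock: 9.25
ee_pos: [0.6133, -0.2745, 0.3523]
orientation: [0.708, 0.021, -0.016, -0.706]
wrist_force: [0.3, 0.4, -0.7]
gripper_width: 0.296
```

View pics/c5.png

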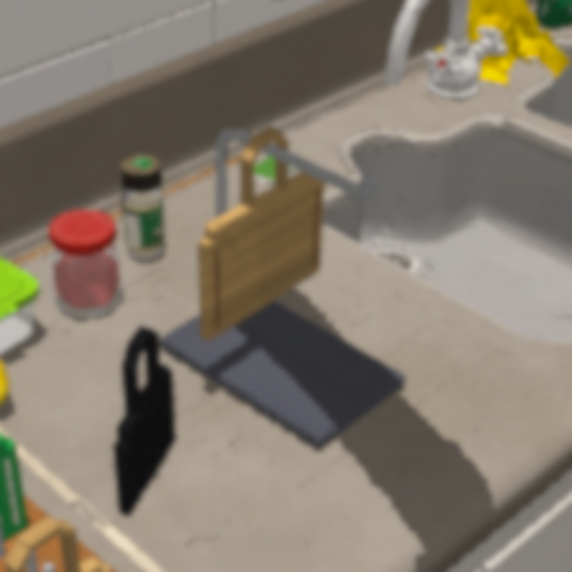

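View pics/w5.png

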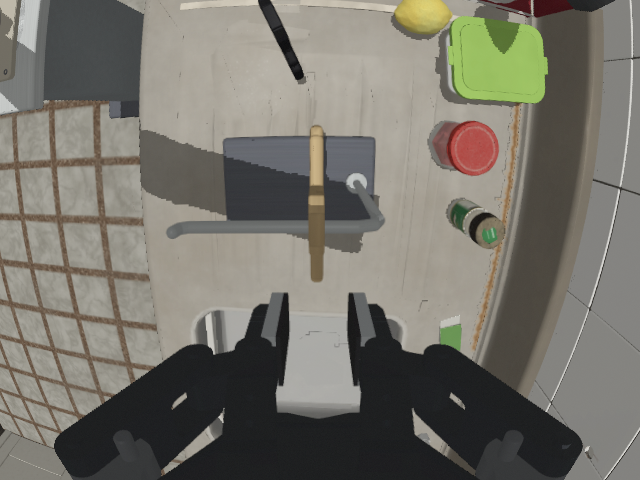

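The large board hangs on the arm. Moving to the small wooden board, opening fully.

```bash
python3 -m pendant '[[-0.4,-15,25,0,0,0,0],[-0.4,-35,60,0,0,0,0],[1,-55,100,0,0,0,0],[1,-75,140,0,0,0,0],[1,-95,180,0,0,0,0],[1,-115,220,0,0,0,-0.014],[1,-132,260,0,0,0,-0.014],[1,-148,300,0,0,0,-0.014],[1,-160,330,-20,0,0,-0.014],[1,-167,348,-50,0,0,-0.014],[1,-169,352,-75,0,0,-0.014],[1,-169,352,-80,0,0,-0.014],[1,-169,352,-80,0,0,-0.014],[1,-169,352,-80,0,0,-0.014]]'
python3 - <<'E'
from h import *
from scipy.spatial.transform import Rotation as R
o=observe(); M=R.from_quat(o['orientation']).as_matrix()
c=snap('wrist','w6'); P=wcloud(c)@M.T+o['ee_pos']
m=(P[...,2]>.15)&(P[...,2]<.17)&(c['range_z']>0)&(abs(P[...,0]-.444)<.03)&(abs(P[...,1]-.078)<.05)
Q=P[m]; print(len(Q),Q.min(0),Q.max(0),np.median(Q,0)); print(o['ee_pos'],M.round(3)[0])
print(cv2.minAreaRect((Q[:,:2]*1000).astype(np.float32)))
E
```

```text
clock: 10.75
ee_pos: [0.4431, 0.0774, 0.2679]
orientation: [-0.707, -0.013, 0.013, 0.707]
wrist_force: [-0.1, -0.5, 0.5]
gripper_width: 0.998
863 [0.43616483 0.05855029 0.15000007] [0.44877409 0.10067956 0.16230166] [0.4423869  0.08274753 0.15942161]
[0.44313894 0.07735133 0.26787412] [ 0.999  0.001 -0.037]
((442.2857360839844, 79.66673278808594), (11.41034984588623, 42.003299713134766), 2.367807149887085)
```

View pics/w6.png

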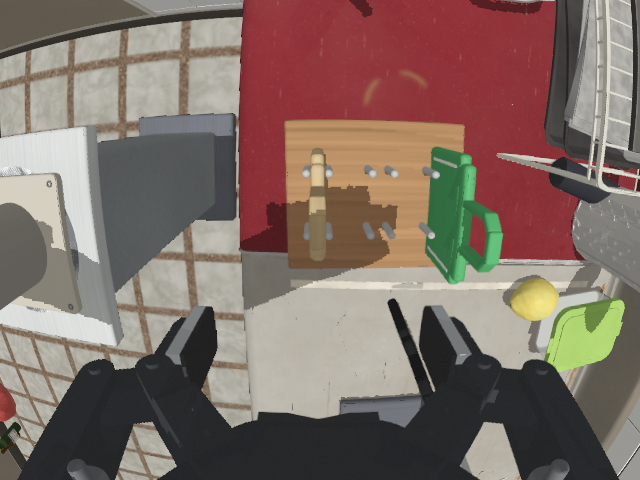

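The small board is centred at col 318, y ≈ 0.079, with its bar top at 0.160. Descending 118 mm.

```bash
python3 -m pendant '[[1,0,1,-40,0,0,0],[1,0,2,-80,0,0,0],[1,0,2,-105,0,0,0],[1,0,2,-118,0,0,0],[1,0,2,-118,0,0,0],[-1,0,2,-118,0,0,0],[-1,0,2,-118,0,0,0],[-1,0,2,-118,0,0,0],[-1,0,2,-118,0,0,0],[-1,0,2,-118,0,0,0],[-1,0,2,-118,0,0,0],[-1,0,2,-118,0,0,0],[-1,0,2,-118,0,0,0],[-1,0,2,-118,0,0,0]]' && python3 -m pendant '[[-1,0,0,15,0,0,0],[-1,0,0,35,0,0,0],[-1,0,0,60,0,0,0],[-1,0,0,90,0,0,0],[-1,0,0,120,0,0,0],[-1,0,0,150,0,0,0],[-1,0,0,180,0,0,0],[-1,0,0,200,0,0,0],[-1,0,0,200,0,0,0]]'
python3 - <<'E'
from h import *
c=snap('scene','s7')
c=snap('wrist','w7');P=wcloud(c)*1000
for v in (200,225,250,280,320,345): print(P[v,317].round(1))
E
```

```text
clock: 12.2
ee_pos: [0.443, 0.0799, 0.1499]
orientation: [0.707, 0.014, -0.013, -0.707]
wrist_force: [-0.5, -0.5, 5.2]
gripper_width: 0.119
clock: 13.1
ee_pos: [0.4437, 0.0804, 0.3516]
orientation: [-0.707, -0.015, 0.011, 0.707]
wrist_force: [0.1, 1.3, -1.7]
gripper_width: 0.115
[-0.8 48.3 38.5]
[-0.8 47.5 25. ]
[-0.7 14.4 22.9]
[-0.7 -4.8 16.9]
[ -0.7 -10.6   1.3]
[ -0.7  -9.8 -11.8]
```

View pics/s7.png

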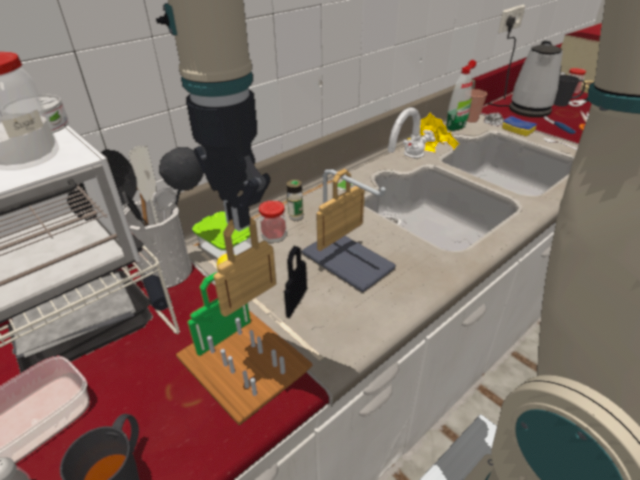

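View pics/w7.png

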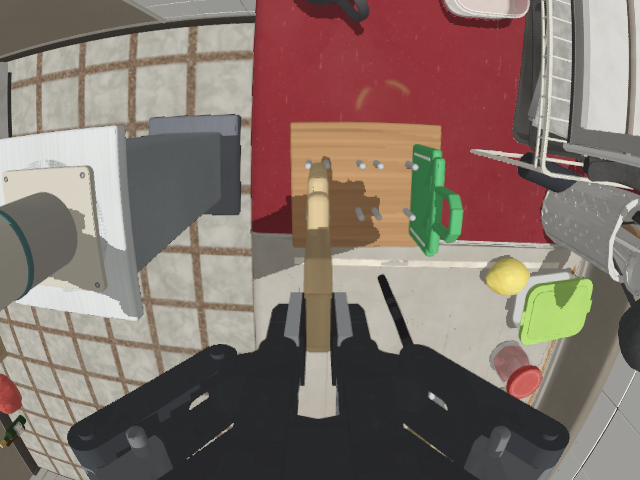

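The small board is lifted at (248,275) in the scene view, the large one still hangs at (340,213), and the green one still stands in the rack.

```bash
python3 -m pendant '[[-1,-2,-25,0,0,0,0],[-1,-4,-60,0,0,0,0],[-1,-6,-100,0,0,0,0],[-1,-8,-140,0,0,0,0.01],[-1,-10,-180,0,0,0,0.01],[-1,-12,-220,0,0,0,0.014],[-1,-13,-260,0,0,0,0.014],[-1,-13,-300,0,0,0,0.014],[-1,-13,-335,0,0,0,0.014],[-1,-13,-355,0,0,0,0.014],[-1,-13,-362,0,0,0,0.014],[-1,-13,-362,-20,0,0,0.014],[-1,-13,-362,-50,0,0,0.014],[-1,-13,-362,-80,0,0,0.014],[-1,-13,-362,-95,0,0,0.014],[-1,-13,-362,-100,0,0,0.014],[-1,-13,-362,-100,0,0,0.014],[-1,-13,-362,-100,0,0,0.014],[-1,-13,-362,-100,0,0,0.014]]'
python3 - <<'E'
from h import *
c=snap('wrist','w8'); P=wcloud(c)*1000
for v in (200,225,250,280,320,345): print(P[v,317].round(1))
m=(P[...,0]>62)&(P[...,0]<200)&(P[...,1]<36)&(abs(P[...,2])<60)&(c['range_z']>0)
for x in (68,80,95,110,125,140,155,170,185):
    q=P[m&(abs(P[...,0]-x)<4)]; print(x,len(q),q.min(0).round(1),q.max(0).round(1))
E
```

```text
clock: 15.1
ee_pos: [0.43, -0.2822, 0.2502]
orientation: [0.707, 0.019, -0.018, -0.707]
wrist_force: [0.3, -0.1, -0.9]
gripper_width: 0.118
[-0.8 48.7 38.4]
[-0.8 47.7 25. ]
[-0.7 13.6 23.2]
[-0.7 -4.2 16.6]
[ -0.7 -11.    1.6]
[ -0.8  -9.3 -12.1]
68 372 [65.4 10.2 -5.9] [72.  28.9  4.2]
80 191 [76.1 22.7 -5.6] [83.9 31.1  4.1]
95 227 [91.  23.7 -6.2] [99.  31.4  4.3]
110 200 [106.1  23.8  -5.5] [113.9  31.3   3.9]
125 192 [121.   23.8  -5.7] [129.   32.4   4.2]
140 165 [136.   23.8  -5.6] [144.   30.9   3.6]
155 151 [151.   24.   -5.6] [159.   31.3   3.6]
170 161 [166.   17.2 -18.1] [174.   31.7  19.6]
185 327 [181.   16.  -23.7] [187.3  35.8  23.2]
```

View pics/w8.png

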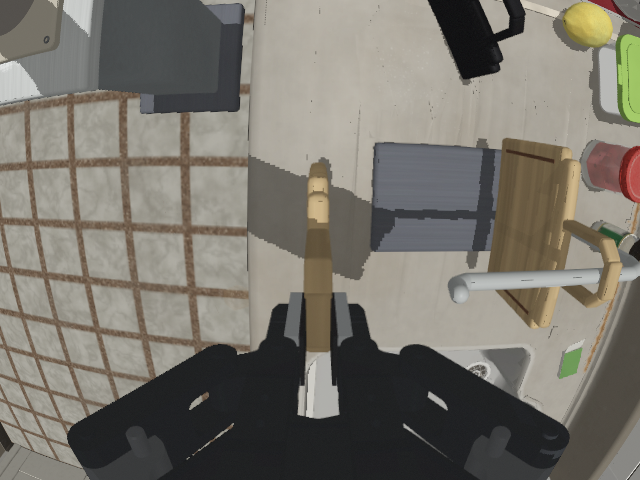

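Aligned again: the arm's centre is at about -1 mm laterally, as is the loop's, and the large board's near face is about 175 mm ahead. Threading 120 mm and lowering.

```bash
python3 -m pendant '[[-1,20,1,0,0,0,0],[-1,45,2,0,0,0,0],[-1,70,4,0,0,0,0],[-1,95,5,0,0,0,0],[-1,112,6,0,0,0,0],[-1,120,6,0,0,0,0],[-1,120,6,0,0,0,0],[-1,120,6,0,0,0,0],[-1,120,6,-10,0,0,0],[-1,120,6,-18,0,0,0],[-1,120,6,-22,0,0,0],[-1,120,6,-22,0,0,0],[-1,120,6,-22,0,0,0]]'
python3 - <<'E'
from h import *
c=snap('scene','s9');c=snap('wrist','w9')
a=cv2.imread('pics/s9.png')[120:340,240:460]
cv2.imwrite('pics/c9.png',cv2.resize(a,None,fx=2.6,fy=2.6))
E
```

```text
clock: 16.45
ee_pos: [0.5493, -0.2762, 0.2272]
orientation: [-0.707, -0.018, 0.018, 0.707]
wrist_force: [-0.5, -0.4, -0.3]
gripper_width: 0.118
```

View pics/c9.png

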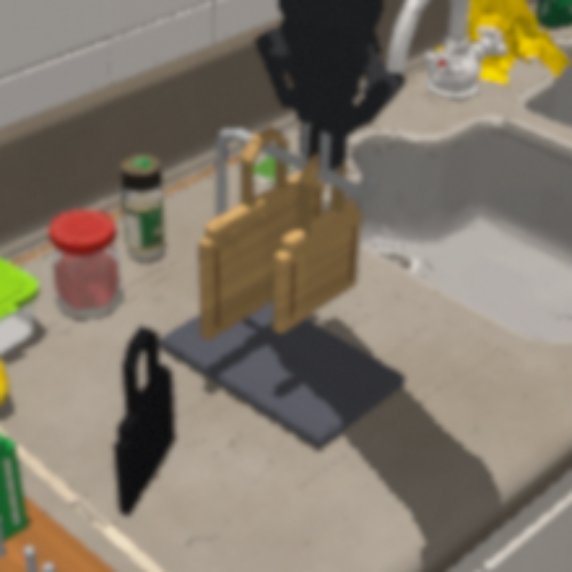

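View pics/w9.png

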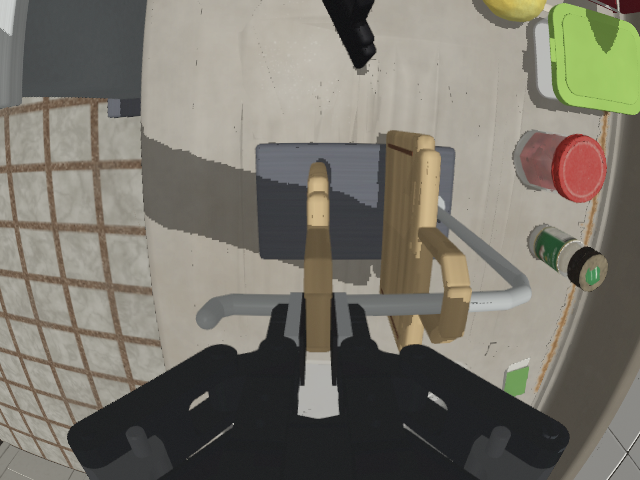

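Both loops are on the arm, with the small board in front and about 40 mm of gap. Releasing and rising.

```bash
python3 -m pendant '[[-0.7,0,0,0,0,0,0],[-0.45,0,0,0,0,0,0],[-0.45,0,0,0,0,0,0],[-0.45,0,0,0,0,0,0],[-0.45,0,0,0,0,0,0],[-0.45,0,0,10,0,0,0],[-0.45,0,0,30,0,0,0],[-0.45,0,0,60,0,0,0],[-0.45,0,0,100,0,0,0],[-0.45,0,0,130,0,0,0],[-0.45,-30,0,150,0,0,0],[-0.45,-70,0,150,0,0,0],[-0.45,-110,0,150,0,0,0],[-0.45,-130,0,150,0,0,0],[-0.45,-130,0,150,0,0,0],[-0.45,-130,0,150,0,0,0],[-0.45,-130,0,150,0,0,0],[-0.45,-130,0,150,0,0,0],[-0.45,-130,0,150,0,0,0]]'
python3 - <<'E'
from h import *
from scipy.spatial.transform import Rotation as R
c=snap('scene','s10')
a=cv2.imread('pics/s10.png')[100:420,180:460]
cv2.imwrite('pics/c10.png',cv2.resize(a,None,fx=1.85,fy=1.85))
o=observe(); M=R.from_quat(o['orientation']).as_matrix(); c=snap('wrist','w10'); P=wcloud(c)@M.T+o['ee_pos']
m=(P[...,2]>.229)&(P[...,2]<.24)&(c['range_z']>0)&(P[...,0]>.51)&(P[...,0]<.66)&(abs(P[...,1]+.276)<.05)
h=np.histogram(P[m][:,0],bins=np.arange(.51,.66,.01)); print(h[0]); 
for a,b in((.53,.58),(.58,.64)):
  q=P[m&(P[...,0]>a)&(P[...,0]<b)]; print(len(q),np.median(q,0).round(4) if len(q) else '')
t=snap('top','t10'); Pt=cloud(t); t0=dict(np.load('pics/top0.npz')); P0=cloud(t0)
for X,cc in((P0,t0),(Pt,t)):
  g=(X[...,2]>.165)&(X[...,2]<.18)&(abs(X[...,0]-.573)<.04)&(abs(X[...,1]-.075)<.06)&(cc['frame'][...,1]>1.3*cc['frame'][...,0]); print('green',X[g].mean(0).round(4))
E
```

```text
clock: 18.45
ee_pos: [0.4202, -0.2758, 0.377]
orientation: [-0.707, -0.019, 0.019, 0.707]
wrist_force: [0.1, -0.0, -0.3]
gripper_width: 0.274
[  0   0   0 284 146   0   0   0   0 195 161   0   0   0   0]
430 [ 0.548  -0.2757  0.2327]
356 [ 0.6095 -0.2733  0.2325]
green [0.5728 0.0752 0.1714]
green [0.5727 0.0748 0.1711]
```

View pics/c10.png

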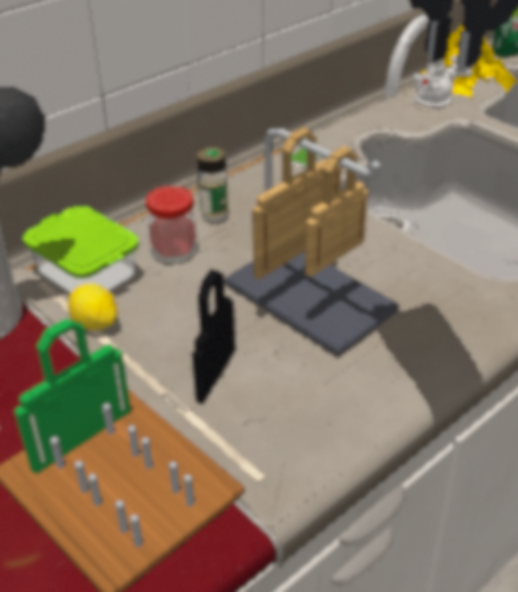

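View pics/w10.png

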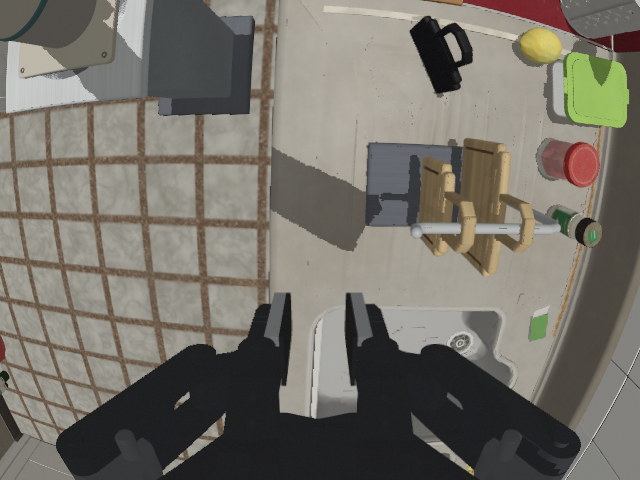

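Both boards hang on the arm, the bars' tops are at 0.2325 m (resting), and the robot is clear of everything. Handing in.

```bash
python3 -c "
from workcell import hand_in; print(hand_in())"
```

```text
the job is handed in; nothing more can be done
None
```

I hung the larger wooden board on the hook arm first, farther in towards the post. Then I hung the smaller one about 61 mm in front of it, and handed the job in at about 18.5 s. No verdict is reported on hand-in, so the result rests on these last checks:

- **Hung boards:** both bars rest on the arm with their tops at 0.2325 m, where a resting bar's top should be 0.233 m. They are within about 1 mm of the arm's line sideways, with the large one at x ≈ 0.610 m and the small one at x ≈ 0.548 m. In the images both look upright.
- **Green board:** it is still in the rack and had moved less than 1 mm.
- **Black board:** I did not touch it.
- **Robot:** the gripper was clear of everything, with the wrist force near zero.

None of the checks failed or disagreed.

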